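# Demagnetise a bearing ball over the bench demagnetiser

### The job

First turn the dial of the bench demagnetiser so that its pointer stands at the one long mark of the scale. Then lift the small tray by its upright grip, carry it with its loose steel ball lying in the pocket (the ball must never leave the pocket), and hold it level and still in the air about 8 cm above the middle of the demagnetiser's steel plate; finish while still holding it there. Leave the dial at its mark and the other things on the bench where they are.

Things in the scene. Friction and masses are not known exactly. Their poses are not given: they have to be found in the camera images.
- demagnetiser: Fixed grey housing 110 x 230 x 45 mm. Origin: centre of its underside, on the bench; x to its back (away from the robot, within 25 degrees), y to its left end, z up. Square steel plate (94 mm) at y = +60 mm, dial at x = 0, y = -68 mm. Round the dial 11 black ticks, 27 degrees apart; the seventh clockwise from the low end is three times as long as the others: the long mark.
- plate_center (a point): Centre of the steel plate's upper face, 51 mm above the bench; axes as the demagnetiser's.
- dial (a joint): Angle of the dial, 0 to 4.71 rad, growing clockwise seen from above. At 0 the pointer stands half left, half towards the robot (135 degrees counter-clockwise from the housing's x axis); at 2.83 rad it stands at the long mark. It turns stiffly (0.04 N m) and stays where it is left.
- dial_grip (a point): On the dial's axis at gripping height, 77 mm above the bench. The dial: black disc of 48 mm diameter, top 57 mm above the bench, with an upright bar across it, 48 mm long, 14 mm thick, top 89 mm above the bench; pinch the bar across its thickness. The point turns with it: x along the bar to the pointer end (white line over that half of the bar, white nose below), y across it, z up.
- tray_grip (a point): Middle of the tray's black upright grip, 34 mm above the tray's underside. Loose tray: aluminium plate 130 x 70 x 8 mm, about 0.14 kg, balanced near its grip. The grip, at its middle, is 44 mm long (x), 12 mm thick (y), 8 to 56 mm above the underside; pinch it across its thickness from above. x runs along the plate to the ball's pocket, y across, z up.
- pocket (a point): Where the ball's centre is when it lies in the middle of its pocket: 42 mm along tray x from the tray's middle, 13.5 mm above its underside. The pocket is round, 28 mm wide and only 2.5 mm deep: the ball rolls in it and jumps out if the tray is tipped far or jerked. A like pocket at the other end is empty.
- ball_center (a point): Centre of the loose steel ball, 16 mm in diameter, 17 g, lying in the tray's pocket.
- reel: Reel of solder, 77 x 57 x 32 mm, loose bystander; origin at the centre of its underside.
- driver: Red-handled precision screwdriver, 157 mm long, 14 mm thick, lying loose, bystander; origin at the centre of its underside, its length along its own y.
- phone: Opened phone, 148 x 71 x 8 mm, lying loose, bystander; origin at the centre of its underside, its length along its own x.

How it is judged:
By the outcome, as a careful person would: the job done as asked, in the order asked, and still so for the second after the job is handed in, while the arm keeps its last pose, push and grip.
It also fails if it takes over 58 s, if anything falls off the work surface, if the arm or the gripper's body presses on something with over 40 N, if the wrist force passes 120 N, or if a joint passes its speed limit or range.

### The arm

A 6-joint arm with a two-finger parallel gripper is mounted at the origin on a cart in front of the work surface, level with it; the furniture and walls round the work are solid. World frame = base frame: x ahead of the robot, y to its left, z up, the work surface at z = 0. Lengths are in m, angles in rad, forces in N, time in s.
With the tool pointing down it reaches from about 0.375 to 0.9 m from the base axis. Payload 3.1 kg.
Tool frame: the origin (TCP) lies at the very end of the fingers, on their centre line; the grasp point (between the pads) lies 19 mm behind it (manip.tcp_to_grasp is the distance from the TCP to the grasp point, in m); z points along the fingers, y is the line along which they close (so a half turn about z gives the same grasp; the last joint's range is limited). The gripper opens to 85 mm and grips with 20 to 120 N. Pads are 22 mm wide; open, the fingers measure 114 mm over their backs; the gripper's body (76 mm by 85 mm) begins 54 mm behind the grasp point. The pads swing forward as they close: fully open they stand 13 mm farther back than shut.
Start: joints at [-1.502, 0.527, 1.433, -0, 1.181, -0.178], TCP at [0.153, -0.606, 0.199] pointing down, gripper open.
Joint ranges: [-3.08, 3.08], [-0.75, 2.2], [0.22, 2.44], [-1.43, 4.57], [0, 2.65], [-2.85, 2.85]. Speed limits (rad/s): [2.79, 2.79, 3.14, 3.14, 3.14, 3.14].

### API

Orientations are given as a unit quaternion [x, y, z, w].
In Python, from station import manip gives the robot as it stands. The module is installed in compiled form; this text tells all that it offers.
- The arm moves only by the tool step_arm, never from a script. Its argument "commands" is one flat list of numbers, 6 for each row, row after row: the shift along the tool's x, y, z in m, then the turn, a rotation vector about the tool's x, y, z in degrees. A call has exactly 10 rows; each row is the pose to reach, as a shift and turn from the pose commanded when the call began, along the tool's axes at that moment; what a row does not reach only later rows make up. A row lasts 1/10 s, in which the tool goes at most 50 mm and 8.59 degrees, less where a joint would pass 70% of its speed; a pose out of reach is approached as far as the arm can. A call with a gripper value outside its range is refused whole. "jaw" is the opening in per cent of the stroke, from 0 (shut) to 100 (fully open), set as the call begins (left out, the last holds). The fingers move at their own pace and stop on an object; "grip_force" is the grip in N (left out, the last holds). Time passes only in rows, so rows that repeat a pose let the fingers close, or fill a call up. It gives the time, the measured TCP pose, the force, the opening and the grip force at its end, in the units of the state.
- manip.sense(): the state, without advancing time (a new reading comes with each control period).
- manip.snapshot(name): name is "scene" or "top"; returns a dict with "pixels" (384x512x3 uint8, blue, green, red), "fx", "fy", "cx", "cy" (pixels), "R" (3x3) and "t" (3): a world point X has camera coordinates R X + t. Camera axes: x right, y down, z forward; pixel columns grow to the right and rows downward; lengths in m; the calibration is good to about 2 mm. A picture is of the moment at which its call begins. There is no depth.
- manip.sign_off(): hands the job in; it is judged then, once.
The state is a dict: "t": time; "q": joint angles; "qd": joint speeds; "tau": joint torques, N m; "tcp_pos": TCP position; "tool_rot": TCP orientation; "force": force on the tool from outside, world axes, zero at the start; "ft_torque": the same for the moment, N m; "finger_gap": opening from 0.0 (shut) to 1.0 (fully open); "gripper_force": force on a finger pad.
Only numpy, scipy, OpenCV 4.12 (cv2) and the standard library are available. Lean on these libraries where they do the work, as an engineer would, in place of code of your own. Each camera call takes 0.05 s, during which the arm holds its last target. There are 200 camera calls.

## Working session

There is one attempt and no reset: what is moved stays moved. The work goes in short steps, Python scripts to look and compute and a tool call to move; the robot and the scene stay as the last step left them, time stands still between calls to the robot, and variables do not carry over. Pictures are saved under pics/ and viewed, at most 10 in all, crops included, and the job is handed in when it is done.

Besides the shell and the picture viewer there is one more tool, called after "Call:" as name(argument=value, ...) on one line, values as JSON. step_arm: Moves the arm, as the interface text tells. Its arguments: {"type":"object","properties":{"commands":{"type":"array","items":{"type":"number"}},"jaw":{"type":"number"},"grip_force":{"type":"number"}},"required":["commands"]}

```bash
mkdir -p pics; cat > h.py <<'E'
import numpy as np, cv2
from station import manip
def snap(n,save=None):
    s=manip.snapshot(n)
    if save: cv2.imwrite('pics/'+save,s['pixels'])
    return s
def ray(s,u,v,z):
    R=np.array(s['R']);t=np.array(s['t']);c=-R.T@t
    d=R.T@np.array([(u-s['cx'])/s['fx'],(v-s['cy'])/s['fy'],1])
    return c+d*(z-c[2])/d[2]
def proj(s,X):
    p=np.array(s['R'])@np.array(X)+np.array(s['t'])
    return np.array([s['fx']*p[0]/p[2]+s['cx'],s['fy']*p[1]/p[2]+s['cy']])
E
python3 - <<'E'
from h import *
a=snap('top');b=snap('scene')
for s in (a,b): print(s['fx'],-np.array(s['R']).T@np.array(s['t']),np.array(s['R']).round(2).tolist())
cv2.imwrite('pics/top1.png',cv2.resize(a['pixels'],(800,600),interpolation=cv2.INTER_CUBIC))
cv2.imwrite('pics/sc1.png',cv2.resize(b['pixels'],(800,600),interpolation=cv2.INTER_CUBIC))
print(manip.sense(),manip.tcp_to_grasp)
E
```

```text
415.80298902023594 [ 0.28619    -0.11636022  1.51403842] [[-0.01, -1.0, 0.01], [-0.99, 0.01, -0.13], [0.13, -0.01, -0.99]]
358.4803417079988 [-0.02749084  0.5918048   0.63013776] [[-0.83, -0.56, -0.01], [-0.29, 0.44, -0.85], [0.49, -0.7, -0.52]]
{'t': 0.1, 'q': array([-1.50251461e+00,  5.28352421e-01,  1.43379280e+00,  7.94877070e-07,
        1.18142310e+00, -1.78526870e-01]), 'qd': array([-0.00063849, -0.00254538, -0.00202051,  0.00033909, -0.00013542,
        0.00110317]), 'tau': array([-7.72288149e-05, -4.43305635e+01, -1.78586733e+01, -1.56817932e-04,
        3.88416258e-03, -8.55395371e-06]), 'tcp_pos': array([ 0.15265653, -0.60532544,  0.19773839]), 'tool_rot': array([ 9.92394883e-01,  1.23091110e-01,  5.47915096e-05, -9.86315987e-04]), 'force': array([-0.04095574,  0.46139377,  0.83980492]), 'ft_torque': array([-0.00406119, -0.06060845, -0.02190488]), 'gripper_force': 0.0, 'finger_gap': 0.9998750437112449} 0.0187
```

View pics/top1.png

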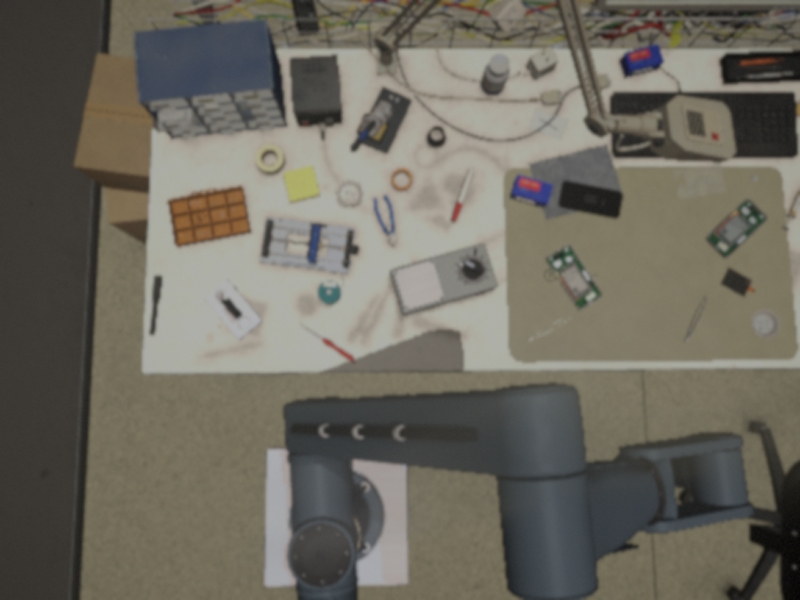

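View pics/sc1.png

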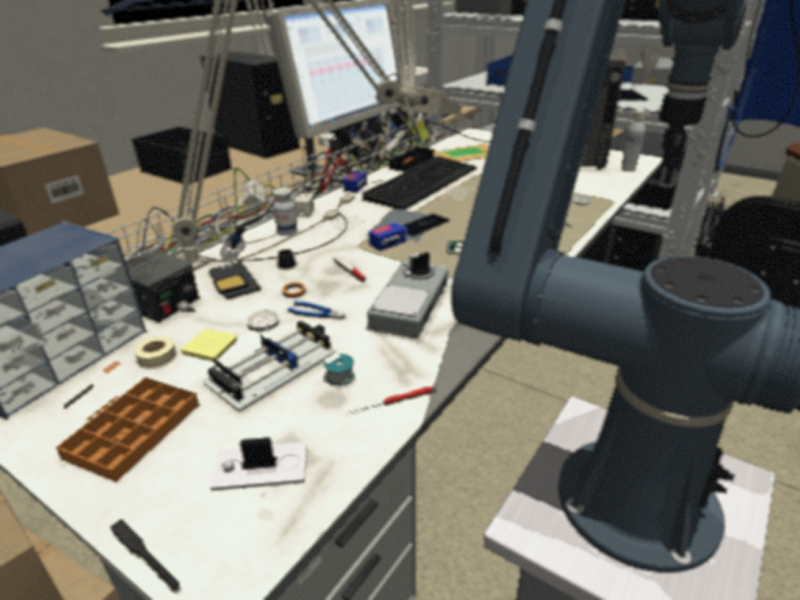

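Top view (800x600): the demagnetiser is around (444,279) with its dial at (472,266), and the tray is around (235,307). Scene view: the tray is at (258,462), with the ball seemingly at (230,465). I'll look at enlarged crops of both.

```bash
python3 - <<'E'
from h import *
a=np.mean([snap('top')['pixels'].astype(float) for _ in range(4)],0).astype(np.uint8)
s=snap('scene');b=s['pixels']
# top crops: demag x 240-325,y 150-205 ; tray x 130-175,y 172-217
A=cv2.resize(a[150:206,240:324],None,fx=6,fy=6,interpolation=cv2.INTER_CUBIC)
B=cv2.resize(a[172:220,128:172],None,fx=6,fy=6,interpolation=cv2.INTER_CUBIC)
C=cv2.resize(b[270:320,130:200],None,fx=5,fy=5,interpolation=cv2.INTER_CUBIC)
D=cv2.resize(b[155:219,230:292],None,fx=4,fy=4,interpolation=cv2.INTER_CUBIC)
im=np.zeros((600,800,3),np.uint8)
im[:336,:504]=A; im[:288,510:774]=B; im[340:590,0:350]=C; im[340:596,400:648]=D
cv2.imwrite('pics/c1.png',im)
E
```

```text
(no output)
```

View pics/c1.png

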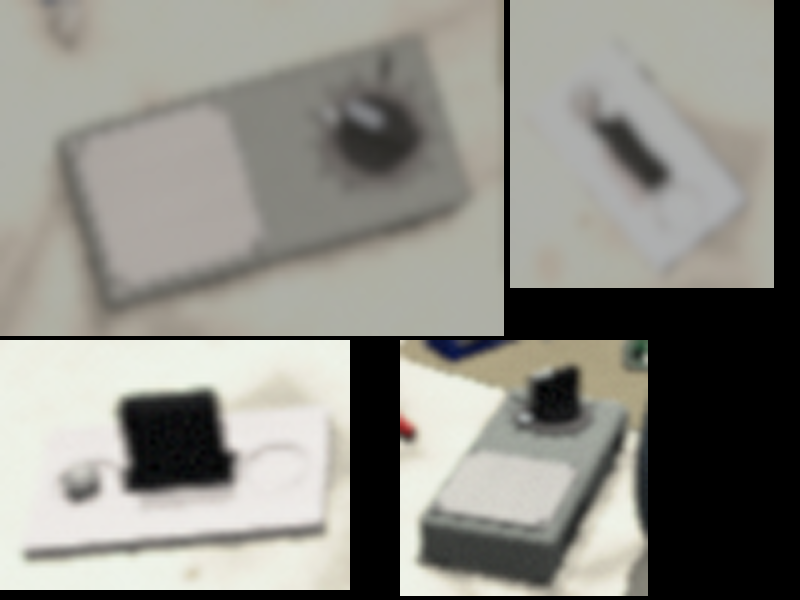

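```bash
cat > m1.py <<'E'
from h import *
s=snap('top')
def P(cx,cy,x0,y0,z,f=6): return ray(s,(cx+.5)/f-.5+x0,(cy+.5)/f-.5+y0,z)
A=lambda x,y,z:P(x,y,240,150,z)[:2]
B=lambda x,y,z:P(x-510,y,128,172,z)[:2]
def fit(mod,w):
    mod=np.array(mod,float);w=np.array(w);mc=mod.mean(0);wc=w.mean(0)
    H=(mod-mc).T@(w-wc);th=np.arctan2(H[0,1]-H[1,0],H[0,0]+H[1,1])
    R=np.array([[np.cos(th),-np.sin(th)],[np.sin(th),np.cos(th)]])
    t=wc-R@mc;return t,th,R,np.linalg.norm(w-(mod@R.T+t),axis=1)
w=[A(60,138,.045),A(425,38,.045),A(468,193,.045),A(110,303,.045)]
t,th,R,r=fit([[.055,.115],[.055,-.115],[-.055,-.115],[-.055,.115]],w)
print('demag',t,np.degrees(th),r)
print('plate',t+R@[0,.06],np.mean([A(80,148,.051),A(218,103,.051),A(262,243,.051),A(115,295,.051)],0))
d=t+R@[0,-.068];print('dial',d)
for n,p in dict(nose=A(328,113,.052),line0=A(350,103,.089),line1=A(384,127,.089),long=A(385,68,.045)).items():
    v=p-d;print(n,np.linalg.norm(v),'angle rel housing',np.degrees(np.arctan2(v[1],v[0])-th))
w=[B(615,40,.008),B(745,198,.008),B(664,270,.008),B(540,118,.008)]
print([np.linalg.norm(w[i]-w[i-1]) for i in range(4)])
t,th,R,r=fit([[.065,-.035],[-.065,-.035],[-.065,.035],[.065,.035]],w)
print('tray',t,np.degrees(th),r,'ball',R.T@(B(585,98,.0135)-t),'grip',B(630,152,.056))
E
python3 m1.py
```

```text
demag [ 0.53257096 -0.24842525] 15.728754916795543 [0.00389455 0.00600494 0.00761072 0.00372092]
plate [ 0.51630595 -0.1906719 ] [ 0.51426914 -0.18957365]
dial [ 0.55100465 -0.31387905]
nose 0.03144284528372582 angle rel housing 49.77345868396717
line0 0.02317935224459401 angle rel housing 43.593341980500774
line1 0.0025484512852139906 angle rel housing 153.11903190502565
long 0.0422138513561064 angle rel housing -25.451124238570817
[np.float64(0.06498134064474576), np.float64(0.12663318730857154), np.float64(0.06448402331981905), np.float64(0.12083164038847766)]
tray [0.46837102 0.23957762] 40.75028367339939 [0.00161418 0.00552027 0.0028987  0.00780434] ball [0.04826533 0.00230847] grip [0.46504957 0.23463368]
```

```bash
cat > m2.py <<'E'
from h import *
from scipy.optimize import minimize
from scipy.ndimage import map_coordinates
def rect(cx,cy,a,b,z): return [np.array([cx+i*a/2,cy+j*b/2,z]) for i,j in((1,1),(1,-1),(-1,-1),(-1,1))]
def lines(polys): return np.vstack([p[i-1]+(p[i]-p[i-1])*np.linspace(.05,.95,40)[:,None] for p in polys for i in range(4)])
def prep(names,sig):
    o=[]
    for n in names:
        s=snap(n);m=np.mean([s['pixels'].astype(float)]+[snap(n)['pixels'] for _ in range(2)],0)
        g=cv2.GaussianBlur(m,(0,0),sig);gx=np.abs(np.diff(g,axis=1,prepend=g[:,:1])).max(2);gy=np.abs(np.diff(g,axis=0,prepend=g[:1])).max(2)
        o.append((s,np.minimum(np.hypot(gx,gy),25)))
    return o
def refine(pts,x0,names=('top','scene')):
    x=np.array(x0,float)
    for sig in (2.,1.2,.8):
        ims=prep(names,sig)
        def f(p):
            x_,y_,t_=p[0],p[1],p[2]*10
            R=np.array([[np.cos(t_),-np.sin(t_),0],[np.sin(t_),np.cos(t_),0],[0,0,1]]);W=pts@R.T+[x_,y_,0];v=0
            for s,g in ims:
                q=W@np.array(s['R']).T+np.array(s['t']);u=s['fx']*q[:,0]/q[:,2]+s['cx'];w=s['fy']*q[:,1]/q[:,2]+s['cy']
                v-=map_coordinates(g,[w,u],order=1).mean()
            return v
        p=np.array([x[0],x[1],x[2]/10]);sx=np.vstack([p]+[p+d for d in np.diag([.006,.006,.006])])
        r=minimize(f,p,method='Nelder-Mead',options=dict(initial_simplex=sx,xatol=1e-5,fatol=1e-4));x=r.x*[1,1,10]
    return x,r.fun
D=lines([rect(0,0,.11,.23,.045),rect(0,.06,.094,.094,.051)]);T=lines([rect(0,0,.13,.07,.008)])
if __name__=='__main__':
    for nm,pts,x0 in(('demag',D,[.5326,-.2484,.2745]),('tray',T,[.468,.238,.711])):
        for ns in (('top',),('scene',),('top','scene')):
            x,v=refine(pts,x0,ns);print(nm,ns,x[:2].round(4),np.degrees(x[2]).round(2),round(v,2))
E
python3 m2.py
```

```text
demag ('top',) [ 0.5278 -0.2484] 15.12 -12.93
demag ('scene',) [ 0.5299 -0.2407] 14.9 -18.24
demag ('top', 'scene') [ 0.5295 -0.2463] 14.05 -28.51
tray ('top',) [0.4687 0.2425] 39.98 -5.72
tray ('scene',) [0.4683 0.2446] 40.89 -13.32
tray ('top', 'scene') [0.4684 0.2443] 41.12 -18.86
```

Call:
step_arm(commands=[0.02,-0.008,0,0,0,-2,0.055,-0.023,0,0,0,-5,0.1,-0.042,0,0,0,-9,0.145,-0.06,0,0,0,-13,0.19,-0.079,0,0,0,-17,0.235,-0.098,0,0,0,-21,0.28,-0.117,0,0,0,-25,0.32,-0.134,0,0,0,-29,0.355,-0.148,0,0,0,-32,0.38,-0.159,0,0,0,-34], jaw=100)

```text
t: 5.0
tcp_pos: [0.4844, -0.3572, 0.1988]
tool_rot: [0.912, 0.41, 0.0, 0.0]
force: [-0.4, -1.4, 0.2]
finger_gap: 0.998
gripper_force: 0.0
```

```bash
cat >> h.py <<'E'
from scipy.spatial.transform import Rotation as Ro
def go(p,yaw):
    "delta to world TCP p and tool-x yaw (deg), tool down, in tool axes"
    s=manip.sense();R=Ro.from_quat(s['tool_rot']);y=np.radians(yaw)
    T=Ro.from_matrix(np.array([[np.cos(y),np.sin(y),0],[np.sin(y),-np.cos(y),0],[0,0,-1]]))
    x=R.as_matrix()[:,0];print('t',round(s['t'],2),'pos',s['tcp_pos'].round(4),'yaw',np.degrees(np.arctan2(x[1],x[0])).round(2),'gap',round(s['finger_gap'],3),'gf',round(s['gripper_force'],1),'F',s['force'].round(1))
    print('shift mm',(1000*R.inv().apply(np.array(p)-s['tcp_pos'])).round(1),'turn',np.degrees((R.inv()*T).as_rotvec()).round(1))
E
python3 - <<'E'
from h import *
go([.5465,-.3117,.13],54)
s=snap('top');im=cv2.resize(s['pixels'][140:210,230:330],None,fx=8,fy=8,interpolation=cv2.INTER_CUBIC)
b=snap('scene');im2=cv2.resize(b['pixels'][150:225,225:300],None,fx=8,fy=8,interpolation=cv2.INTER_CUBIC)
cv2.imwrite('pics/c2.png',im2)
E
```

```text
t 5.0 pos [ 0.4844 -0.3572  0.1988] yaw 48.36 gap 0.998 gf 0.0 F [-0.4 -1.4  0.2]
shift mm [75.2 16.1 68.8] turn [ 0.  -0.  -5.6]
```

View pics/c2.png

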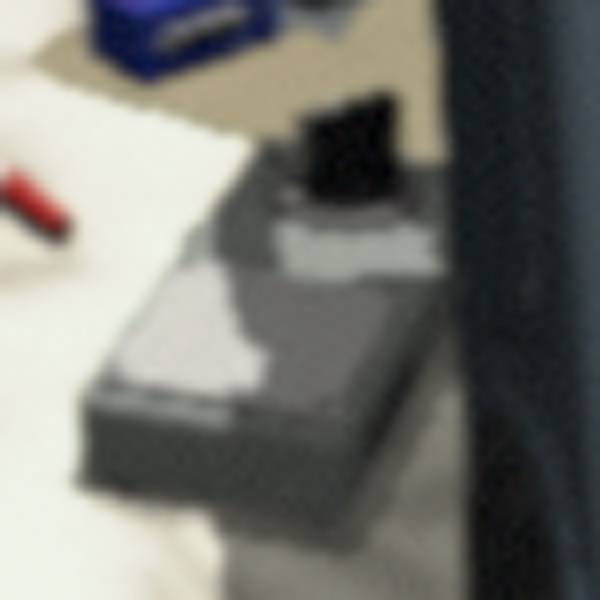

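The scene crop shows the bar spanning columns 300–398, top edge running from (300,118) to (396,95), bottom at row ~205. I'll check that against the model.

```bash
python3 - <<'E'
from h import *
s=snap('scene')
for c in ((.5465,-.3117),(.5495,-.3117),(.5465,-.3077)):
  for yaw in (46,54,62):
    y=np.radians(yaw);e=np.array([np.cos(y),np.sin(y)]);n=np.array([-e[1],e[0]])
    o=[]
    for z in (.089,.057):
        o.append([((proj(s,[*(np.array(c)+i*.024*e+j*.007*n),z])-[225,150]+.5)*8-.5).round().astype(int).tolist() for i,j in((1,1),(1,-1),(-1,-1),(-1,1))])
    print(c,yaw,o)
E
```

```text
(0.5465, -0.3117) 46 [[[308, 117], [301, 102], [412, 90], [421, 105]], [[308, 185], [301, 170], [411, 158], [419, 173]]]
(0.5465, -0.3117) 54 [[[312, 120], [301, 106], [407, 87], [420, 101]], [[313, 188], [301, 174], [406, 154], [419, 169]]]
(0.5465, -0.3117) 62 [[[318, 123], [302, 110], [402, 84], [419, 97]], [[318, 191], [302, 178], [401, 152], [418, 165]]]
(0.5495, -0.3117) 46 [[[302, 115], [295, 100], [406, 88], [414, 103]], [[302, 183], [295, 168], [405, 156], [413, 171]]]
(0.5495, -0.3117) 54 [[[306, 118], [295, 104], [401, 85], [414, 99]], [[307, 187], [295, 172], [400, 153], [413, 167]]]
(0.5495, -0.3117) 62 [[[312, 121], [296, 108], [396, 83], [413, 96]], [[312, 190], [296, 176], [395, 150], [412, 163]]]
(0.5465, -0.3077) 46 [[[302, 121], [295, 106], [407, 94], [415, 109]], [[303, 189], [296, 174], [406, 161], [414, 177]]]
(0.5465, -0.3077) 54 [[[307, 124], [295, 109], [402, 91], [415, 105]], [[307, 192], [296, 177], [402, 158], [414, 173]]]
(0.5465, -0.3077) 62 [[[313, 127], [296, 113], [397, 88], [414, 101]], [[313, 195], [297, 181], [396, 155], [413, 169]]]
```

Call:
step_arm(commands=[0.02,0.004,0.005,0,0,-2,0.045,0.008,0.015,0,0,-4,0.065,0.012,0.03,0,0,-6,0.078,0.015,0.05,0,0,-6.5,0.078,0.015,0.08,0,0,-6.5,0.078,0.015,0.105,0,0,-6.5,0.078,0.015,0.12,0,0,-6.5,0.078,0.015,0.13,0,0,-6.5,0.078,0.015,0.136,0,0,-6.5,0.078,0.015,0.136,0,0,-6.5])

```text
t: 6.15
tcp_pos: [0.5453, -0.3114, 0.0625]
tool_rot: [0.889, 0.459, -0.0, -0.0]
force: [-0.6, -0.3, 0.7]
finger_gap: 0.999
gripper_force: 0.0
```

Call:
step_arm(commands=[0,0,0,0,0,0,0,0,0,0,0,0,0,0,0,0,0,0,0,0,0,0,0,0,0,0,0,0,0,0,0,0,0,0,0,0,0,0,0,0,0,0,0,0,0,0,0,0,0,0,0,0,0,0,0,0,0,0,0,0], jaw=0, grip_force=20)

```text
t: 7.15
tcp_pos: [0.5456, -0.3109, 0.0626]
tool_rot: [0.888, 0.459, -0.0, -0.0]
force: [0.1, -1.0, 0.5]
finger_gap: -0.002
gripper_force: 0.0
```

```bash
python3 - <<'E'
from h import *
go([.547,-.309,.062],-12); s=manip.sense();print(s['ft_torque'],s['q'])
E
```

```text
t 7.15 pos [ 0.5456 -0.3109  0.0626] yaw 54.64 gap -0.002 gf 0.0 F [ 0.1 -1.   0.5]
shift mm [2.4 0.  0.6] turn [-0.   0.  66.6]
[-0.02210932  0.01840382 -0.02161342] [-6.95698818e-01  7.02173380e-01  1.53217585e+00  1.19976295e-05
  9.07304100e-01 -7.85504046e-02]
```

The gripper shut fully, so it missed the bar. I'll look.

```bash
python3 - <<'E'
from h import *
b=snap('scene');a=snap('top')
im=np.zeros((600,800,3),np.uint8)
im[:,:400]=cv2.resize(b['pixels'][110:185,235:285],(400,600),interpolation=cv2.INTER_CUBIC)
im[:,400:]=cv2.resize(a['pixels'][135:210,275:325],(400,600),interpolation=cv2.INTER_CUBIC)
cv2.imwrite('pics/c3.png',im)
p=manip.sense()['tcp_pos'];print(((proj(b,p)-[235,110]+.5)*8),((proj(a,p)-[275,135]+.5)*8)+[400,0])
E
```

```text
[281.51517011 481.42586392] [619.34945778 307.42196873]
```

View pics/c3.png

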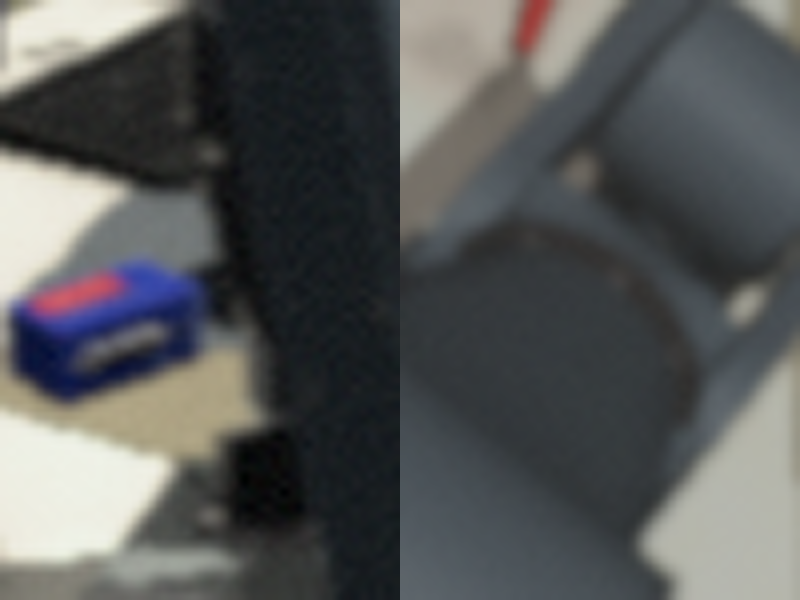

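Call:
step_arm(commands=[0,0,-0.005,0,0,0,0,0,-0.02,0,0,0,0,0,-0.045,0,0,0,0,0,-0.07,0,0,0,0,0,-0.09,0,0,0,0,0,-0.11,0,0,0,0,0,-0.125,0,0,0,0,0,-0.135,0,0,0,0,0,-0.14,0,0,0,0,0,-0.14,0,0,0])

```text
t: 8.25
tcp_pos: [0.5458, -0.3111, 0.2036]
tool_rot: [0.888, 0.459, 0.0, 0.001]
force: [-0.7, 0.2, 1.6]
finger_gap: 0.0
gripper_force: 0.0
```

```bash
python3 - <<'E'
from h import *
b=snap('scene');a=snap('top')
im=np.zeros((600,800,3),np.uint8)
im[:,:400]=cv2.resize(b['pixels'][80:230,210:310],(400,600),interpolation=cv2.INTER_CUBIC)
im[:,400:]=cv2.resize(a['pixels'][110:260,240:340],(400,600),interpolation=cv2.INTER_CUBIC)
cv2.imwrite('pics/c4.png',im)
p=manip.sense()['tcp_pos'];print(p)
for d in (0,.15):
  q=p+[0,0,d];print(((proj(b,q)-[210,80]+.5)*4),((proj(a,q)-[240,110]+.5)*4)+[400,0])
E
```

```text
[ 0.54517441 -0.31059802  0.20206601]
[241.86484343 204.86739709] [671.71641614 223.47880916]
[243.00031107  12.86557386] [701.60646441 182.54334661]
```

View pics/c4.png

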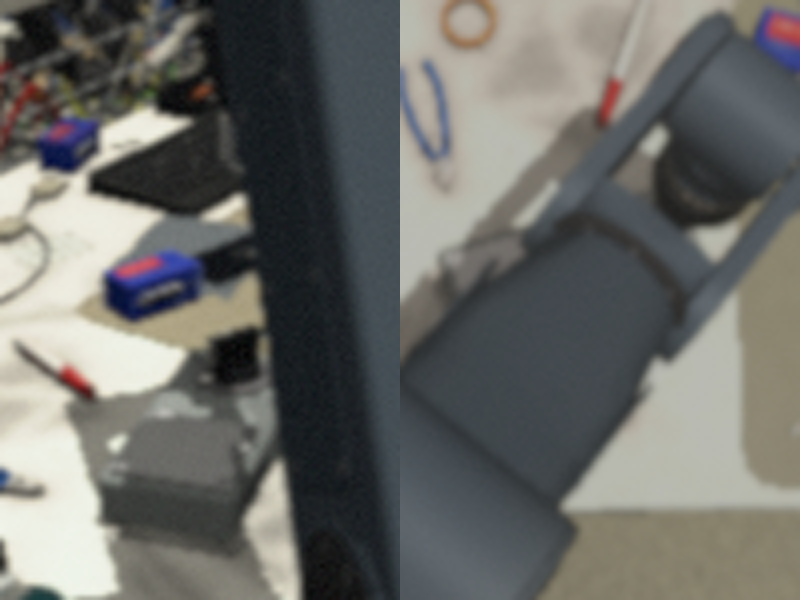

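Call:
step_arm(commands=[0.01,-0.01,0,0,0,0,0.03,-0.03,0,0,0,0,0.05,-0.055,0,0,0,0,0.075,-0.08,0,0,0,0,0.1,-0.105,0,0,0,0,0.125,-0.13,0,0,0,0,0.15,-0.155,0,0,0,0,0.165,-0.175,0,0,0,0,0.17,-0.185,0,0,0,0,0.17,-0.185,0,0,0,0])

```text
t: 9.35
tcp_pos: [0.4916, -0.0636, 0.2022]
tool_rot: [0.888, 0.46, -0.001, -0.001]
force: [-0.1, -0.9, -0.6]
finger_gap: -0.003
gripper_force: 0.0
```

```bash
python3 - <<'E'
from h import *
b=snap('scene');a=snap('top')
p=manip.sense()['tcp_pos'];print(p)
pb,pa=proj(b,p),proj(a,p);print(pb,pa)
x,y=[int(v) for v in pb];x0=max(0,x-67);y0=max(0,y-70)
im=cv2.resize(b['pixels'][y0:y0+100,x0:x0+133],(800,600),interpolation=cv2.INTER_CUBIC)
for d in (0,.05,.1): print((proj(b,p+[0,0,d])-[x0,y0]+.5)*6)
cv2.imwrite('pics/c5.png',im);print(x0,y0)
E
```

```text
[ 0.49343723 -0.06579495  0.20256655]
[236.28120008 164.37338946] [231.30616763 181.81711327]
[406.68720046 425.24033676]
[401.53338202 319.83952536]
[396.07440278 208.19786611]
169 94
```

View pics/c5.png

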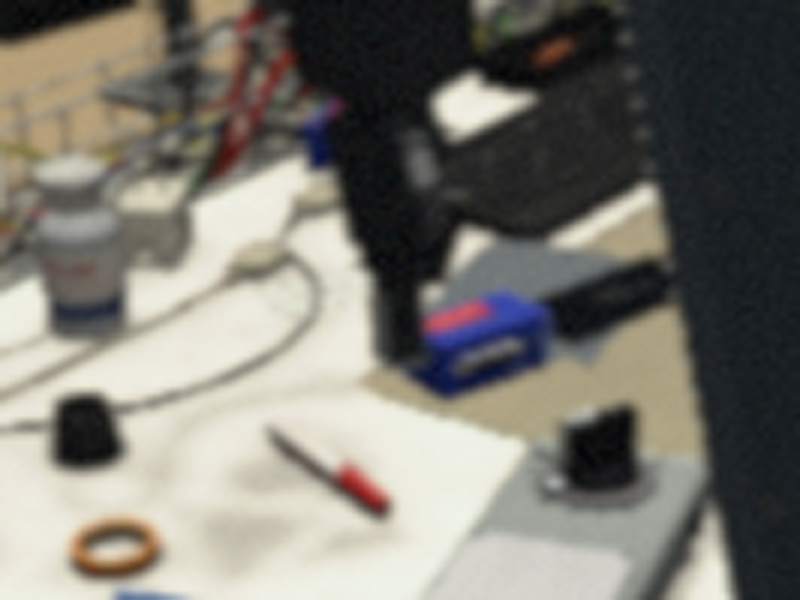

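The fingertip appears at (400,365), against a projected TCP of (407,425). So the real fingertip sits about 28 mm higher than reported, and the jaws closed just above the bar (top at 89 mm). I'll go back, go down in stages and check by contact.

Call:
step_arm(commands=[-0.01,0.01,0,0,0,0,-0.03,0.03,0,0,0,0,-0.055,0.06,0,0,0,0,-0.085,0.092,0,0,0,0,-0.115,0.125,0,0,0,0,-0.14,0.152,0,0,0,0,-0.158,0.172,0,0,0,0,-0.168,0.183,0,0,0,0,-0.17,0.185,0.02,0,0,0,-0.17,0.185,0.04,0,0,0], jaw=100)

```text
t: 10.45
tcp_pos: [0.5457, -0.3135, 0.1624]
tool_rot: [0.889, 0.458, 0.0, 0.001]
force: [-0.5, -0.1, -0.9]
finger_gap: 0.998
gripper_force: 0.0
```

Call:
step_arm(commands=[0,0,0.02,0,0,0,0,0,0.045,0,0,0,0,0,0.07,0,0,0,0,0,0.09,0,0,0,0,0,0.1,0,0,0,0,0,0.106,0,0,0,0,0,0.11,0,0,0,0,0,0.112,0,0,0,0,0,0.113,0,0,0,0,0,0.113,0,0,0])

```text
t: 11.45
tcp_pos: [0.5459, -0.3112, 0.0502]
tool_rot: [0.888, 0.459, 0.0, 0.001]
force: [0.2, 0.1, -0.4]
finger_gap: 0.995
gripper_force: 0.0
```

Call:
step_arm(commands=[0,0,0,0,0,0,0,0,0,0,0,0,0,0,0,0,0,0,0,0,0,0,0,0,0,0,0,0,0,0,0,0,0,0,0,0,0,0,0,0,0,0,0,0,0,0,0,0,0,0,0,0,0,0,0,0,0,0,0,0], jaw=0, grip_force=20)

```text
t: 12.45
tcp_pos: [0.5503, -0.3159, 0.051]
tool_rot: [0.888, 0.459, 0.002, 0.007]
force: [5.8, -7.3, -3.9]
finger_gap: 0.153
gripper_force: 25.1
```

Call:
step_arm(commands=[0,0,0,0,0,0,0,0,0,0,0,0,0,0,0,0,0,0,0,0.002,0,0,0,0,0,0.005,0,0,0,0,0,0.007,0.002,0,0,0,0,0.007,0.005,0,0,0,0,0.007,0.008,0,0,0,0,0.007,0.01,0,0,0,0,0.007,0.01,0,0,0], jaw=60)

```text
t: 13.45
tcp_pos: [0.5509, -0.3147, 0.039]
tool_rot: [0.888, 0.459, -0.0, -0.001]
force: [0.5, 0.1, -0.3]
finger_gap: 0.601
gripper_force: 0.0
```

Call:
step_arm(commands=[0,0,0,0,0,0,0,0,0,0,0,0,0,0,0,0,0,0,0,0,0,0,0,0,0,0,0,0,0,0,0,0,0,0,0,0,0,0,0,0,0,0,0,0,0,0,0,0,0,0,0,0,0,0,0,0,0,0,0,0], jaw=0, grip_force=30)

```text
t: 14.45
tcp_pos: [0.5512, -0.3149, 0.0398]
tool_rot: [0.888, 0.459, -0.0, -0.0]
force: [-2.5, 1.8, 5.0]
finger_gap: 0.153
gripper_force: 32.1
```

```bash
python3 - <<'E'
from h import *
go([.55,-.315,.04],-12); s=manip.sense();print(s['ft_torque'],s['q'])
E
```

```text
t 14.45 pos [ 0.5512 -0.3149  0.0398] yaw 54.64 gap 0.153 gf 32.1 F [-2.5  1.8  5. ]
shift mm [-0.8 -0.9 -0.2] turn [-0.   0.  66.6]
[ 0.18511238  0.380893   -0.00562883] [-6.94831945e-01  7.41831287e-01  1.52386914e+00 -2.84494323e-05
  8.76171969e-01 -7.76430287e-02]
```

Call:
step_arm(commands=[0,0,0,0,0,2,0,0,0,0,0,6,0,0,0,0,0,11,0,0,0,0,0,16,0,0,0,0,0,21,0,0,0,0,0,26,0,0,0,0,0,30,0,0,0,0,0,33,0,0,0,0,0,34,0,0,0,0,0,34])

```text
t: 15.45
tcp_pos: [0.5508, -0.3145, 0.0399]
tool_rot: [0.984, 0.179, -0.0, -0.001]
force: [-3.6, 1.8, 5.7]
finger_gap: 0.155
gripper_force: 32.3
```

```bash
python3 - <<'E'
from h import *
go([.5515,-.315,.04],-12); s=manip.sense();print(s['ft_torque'])
E
```

```text
t 15.45 pos [ 0.5508 -0.3145  0.0399] yaw 20.62 gap 0.155 gf 32.3 F [-3.6  1.8  5.7]
shift mm [ 0.4  0.7 -0.1] turn [-0.1  0.1 32.6]
[ 0.27883485  0.40192968 -0.01396617]
```

Call:
step_arm(commands=[0,0,0,0,0,2,0,0,0,0,0,6,0,0,0,0,0,11,0,0,0,0,0,16,0,0,0,0,0,21,0,0,0,0,0,26,0,0,0,0,0,30,0,0,0,0,0,32,0,0,0,0,0,32.6,0,0,0,0,0,32.6])

```text
t: 16.45
tcp_pos: [0.5508, -0.314, 0.0399]
tool_rot: [0.995, -0.104, -0.001, -0.001]
force: [-2.7, 3.3, 6.6]
finger_gap: 0.153
gripper_force: 32.3
```

Call:
step_arm(commands=[0,0,0,0,0,0,0,0,0,0,0,0,0,0,0,0,0,0,0,0,0,0,0,0,0,0,0,0,0,0,0,0,-0.01,0,0,0,0,0,-0.035,0,0,0,0,0,-0.07,0,0,0,0,0,-0.11,0,0,0,0,0,-0.14,0,0,0], jaw=100)

```text
t: 17.45
tcp_pos: [0.552, -0.3155, 0.1829]
tool_rot: [0.995, -0.104, 0.001, 0.001]
force: [-0.6, -0.6, -0.8]
finger_gap: 0.998
gripper_force: 0.0
```

```bash
python3 - <<'E'
from h import *
go([.45,.05,.25],40)
E
```

```text
t 17.45 pos [ 0.552  -0.3155  0.1829] yaw -11.96 gap 0.998 gf 0.0 F [-0.6 -0.6 -0.8]
shift mm [-175.3 -336.4  -68.1] turn [  0.2  -0.1 -52. ]
```

Call:
step_arm(commands=[-0.008,-0.017,-0.002,0,0,-2,-0.025,-0.054,-0.007,0,0,-7,-0.044,-0.095,-0.013,0,0,-12,-0.063,-0.137,-0.019,0,0,-17,-0.083,-0.178,-0.024,0,0,-23,-0.102,-0.22,-0.03,0,0,-28,-0.121,-0.261,-0.036,0,0,-33,-0.14,-0.3,-0.041,0,0,-39,-0.155,-0.335,-0.046,0,0,-44,-0.165,-0.355,-0.05,0,0,-47])

```text
t: 18.45
tcp_pos: [0.4624, 0.069, 0.2308]
tool_rot: [0.953, 0.303, 0.001, -0.0]
force: [-0.1, 0.2, -0.1]
finger_gap: 1.005
gripper_force: 0.0
```

```bash
python3 - <<'E'
from h import *
go([.4685,.2435,.15],41)
a=snap('top')
A=np.mean([a['pixels']]+[snap('top')['pixels'] for _ in range(3)],0).astype(np.uint8)
c=proj(a,[.548,-.313,.06]);x0,y0=int(c[0])-25,int(c[1])-25;print(x0,y0,c)
im=cv2.resize(A[y0:y0+50,x0:x0+50],(600,600),interpolation=cv2.INTER_CUBIC)
cv2.imwrite('pics/c6.png',im)
cv2.imwrite('pics/full_top2.png',A);cv2.imwrite('pics/full_sc2.png',snap('scene')['pixels'])
E
```

```text
t 18.45 pos [0.4624 0.069  0.2308] yaw 35.32 gap 1.005 gf 0.0 F [-0.1  0.2 -0.1]
shift mm [ 105.8 -138.8   80.9] turn [ 0.  -0.1 -5.7]
277 147 [302.39186933 172.37653208]
```

View pics/c6.png

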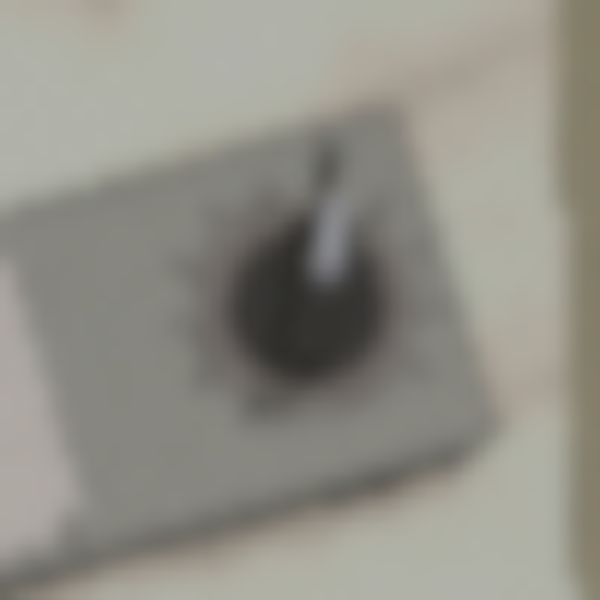

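Top crop: the white line runs (323,280)→(338,205) and the long tick is at about (325,145)–(322,190), so the pointer stands at or very near the long mark. A quick numeric check of that, and the true fingertip height at the tray.

```bash
python3 - <<'E'
from m2 import *
A=cv2.imread('pics/full_top2.png').astype(float).mean(2);s=snap('top')
# tick centroid rows 158..162, cols 300..308
pts=[]
for r in range(158,163):
    w=np.clip(np.median(A[r,298:312])-A[r,298:312]-8,0,None);
    if w.sum()>0: pts.append((np.dot(w,np.arange(298,312))/w.sum(),r,w.sum()))
print('tick',[(ray(s,u,r,.045)[:2].round(4).tolist(),round(w)) for u,r,w in pts])
L=[]
for r in range(164,171):
    w=np.clip(A[r,300:309]-90,0,None); 
    if w.sum()>0: L.append(ray(s,np.dot(w,np.arange(300,309))/w.sum(),r,.089)[:2])
print('line',np.array(L).round(4).tolist())
# disc centre: dark blob
m=(A[160:185,290:316]<75);v,u=np.nonzero(m);print('disc',ray(s,u.mean()+290,v.mean()+160,.065))
x,_=refine(D,[.529,-.2465,.26],('top',));print(x[:2],np.degrees(x[2]))
x,_=refine(T,[.4685,.2435,.712],('top',));print('tray',x[:2],np.degrees(x[2]))
print(manip.sense()['t'])
E
```

```text
tick [([0.6033, -0.3213], 8), ([0.5997, -0.3217], 34), ([0.596, -0.3215], 52), ([0.5923, -0.3209], 51), ([0.5886, -0.3199], 26)]
line [[0.5724, -0.3186], [0.5689, -0.3201], [0.5653, -0.3191], [0.5618, -0.3172], [0.5582, -0.3152], [0.5547, -0.3143]]
disc [ 0.54678721 -0.31014348  0.065     ]
[ 0.52780554 -0.24841957] 15.127268038106836
tray [0.47137248 0.23850026] 83.05172905511832
19.65
```

Call:
step_arm(commands=[0.006,-0.008,0.004,0,0,-0.5,0.02,-0.026,0.015,0,0,-1,0.037,-0.048,0.03,0,0,-2,0.055,-0.072,0.05,0,0,-3,0.073,-0.096,0.075,0,0,-4,0.088,-0.116,0.1,0,0,-5,0.098,-0.13,0.12,0,0,-5.5,0.104,-0.137,0.135,0,0,-5.5,0.106,-0.139,0.145,0,0,-5.5,0.106,-0.139,0.15,0,0,-5.5], jaw=45)

```text
t: 20.65
tcp_pos: [0.4702, 0.2412, 0.0788]
tool_rot: [0.938, 0.347, -0.0, 0.0]
force: [-0.0, -0.5, -0.4]
finger_gap: 0.45
gripper_force: 0.0
```

```bash
python3 - <<'E'
from h import *
go([.4685,.2435,.08],40.8)
b=snap('scene');p=manip.sense()['tcp_pos']
B=np.mean([b['pixels']]+[snap('scene')['pixels'] for _ in range(2)],0).astype(np.uint8)
c=proj(b,p);x0,y0=int(c[0])-50,int(c[1])-50
print('origin',x0,y0)
R=Ro.from_quat(manip.sense()['tool_rot']).as_matrix()
for k in (-.022,0,.022):
  for dz in (0,.028): print(k,dz,((proj(b,p+R[:,1]*k+[0,0,dz])-[x0,y0]+.5)*7.5).round())
cv2.imwrite('pics/c7.png',cv2.resize(B[y0:y0+80,x0:x0+100],(750,600),interpolation=cv2.INTER_CUBIC))
cv2.imwrite('pics/full_sc3.png',B)
E
```

```text
t 20.65 pos [0.4702 0.2412 0.0788] yaw 40.57 gap 0.45 gf 0.0 F [-0.  -0.5 -0.4]
shift mm [ 0.2 -2.8 -1.2] turn [-0.   0.1 -0.2]
origin 111 222
-0.022 0 [377. 438.]
-0.022 0.028 [361. 365.]
0 0 [386. 383.]
0 0.028 [371. 310.]
0.022 0 [395. 330.]
0.022 0.028 [380. 258.]
```

View pics/c7.png

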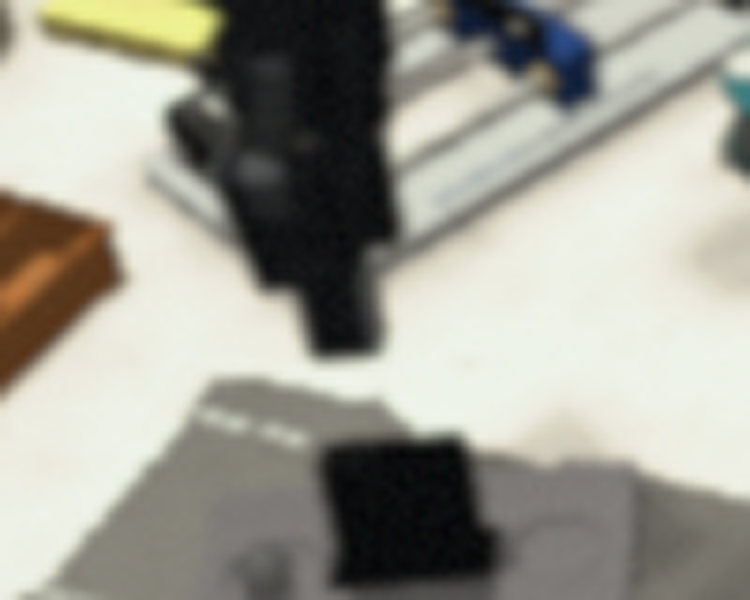

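Near finger's bottom edge spans (310–380, 352); the grip's silhouette spans columns 322–495, rows 437–582. I'll compare both with the models.

```bash
python3 - <<'E'
from h import *
from m2 import refine,T
b=snap('scene');o=np.array([111,222]);P=lambda X:((proj(b,X)-o+.5)*7.5).round().astype(int).tolist()
s=manip.sense();p=s['tcp_pos'];R=Ro.from_quat(s['tool_rot']).as_matrix()
def box(c,yaw,zs):
    y=np.radians(yaw);e=np.array([np.cos(y),np.sin(y)]);n=np.array([-e[1],e[0]])
    return [[P([*(np.array(c)+i*.022*e+j*.006*n),z]) for i,j in((1,1),(1,-1),(-1,-1),(-1,1))] for z in zs]
print('grip',box((.4685,.2435),40.8,(.056,.008)))
print('grip+5mm y',box((.4685,.2485),40.8,(.056,.008)))
print('ball',P([.4685+.042*np.cos(.712),.2435+.042*np.sin(.712),.0135]))
for dz in (.028,.033):
  print('finger',dz,[P(p+R@np.array([x,y,0])+[0,0,dz]) for y in(-.019,-.03) for x in(-.011,.011)])
B=cv2.imread('pics/full_sc3.png').mean(2)
E
```

```text
grip [[[315, 470], [320, 440], [472, 426], [469, 456]], [[341, 585], [346, 554], [494, 540], [491, 571]]]
grip+5mm y [[[301, 480], [307, 450], [460, 436], [456, 466]], [[328, 596], [334, 565], [482, 551], [478, 582]]]
ball [273, 563]
finger 0.028 [[400, 348], [319, 355], [395, 376], [313, 383]]
finger 0.033 [[397, 335], [316, 341], [392, 363], [310, 370]]
```

The grip model matches the picture to about 1 px. The dial contacts bound the fingertip height offset at +26 to +38 mm, so a reading of −0.010 puts the tip at 17–28 mm, which suits the grip. I'll go down and close gently.

Call:
step_arm(commands=[0,0,0.005,0,0,0,-0.001,0.001,0.015,0,0,0,-0.002,0.001,0.03,0,0,0,-0.002,0.001,0.045,0,0,0,-0.002,0.001,0.06,0,0,0,-0.002,0.001,0.07,0,0,0,-0.002,0.001,0.078,0,0,0,-0.002,0.001,0.084,0,0,0,-0.002,0.001,0.087,0,0,0,-0.002,0.001,0.088,0,0,0])

```text
t: 21.85
tcp_pos: [0.4696, 0.2391, -0.0085]
tool_rot: [0.938, 0.346, 0.0, 0.0]
force: [-0.5, 0.4, -0.2]
finger_gap: 0.447
gripper_force: 0.0
```

```bash
python3 - <<'E'
from h import *
go([.4685,.2435,-.01],40.8)
b=snap('scene')
B=np.mean([b['pixels']]+[snap('scene')['pixels'] for _ in range(2)],0).astype(np.uint8)
g=cv2.resize(B[270:325,125:200],(750,550),interpolation=cv2.INTER_CUBIC).astype(float)
g=np.clip(255*(g/255)**.5,0,255).astype(np.uint8)
cv2.imwrite('pics/c8.png',g);cv2.imwrite('pics/full_sc4.png',B)
E
```

```text
t 21.85 pos [ 0.4696  0.2391 -0.0085] yaw 40.54 gap 0.447 gf 0.0 F [-0.5  0.4 -0.2]
shift mm [ 2.  -4.1  1.5] turn [ 0.  -0.  -0.3]
```

View pics/c8.png

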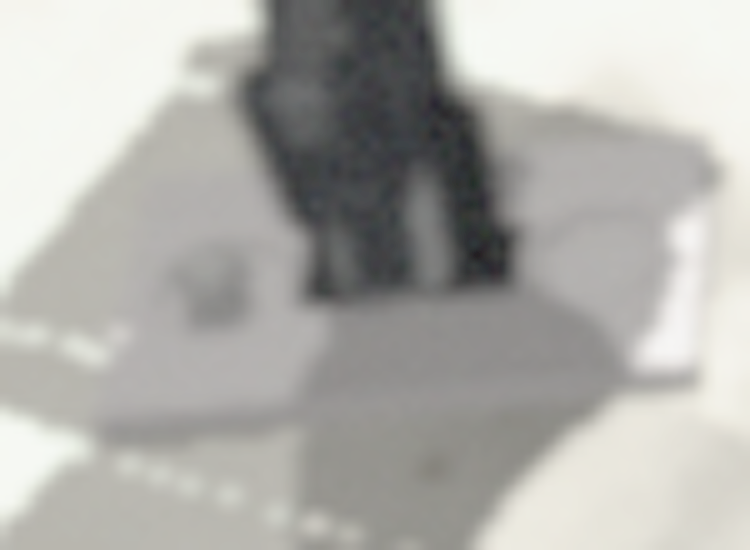

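The near finger spans columns 305–450 with its bottom edge at row 298, just above the plate. The grip's base ends at (510,285) and the ball is in its pocket at (212,285). The fingers sit about 5 mm towards the ball, so I'll shift back and then close.

Call:
step_arm(commands=[-0.001,0,0,0,0,0,-0.002,0,0,0,0,0,-0.003,0,0,0,0,0,-0.004,0,0,0,0,0,-0.004,0,0,0,0,0,-0.004,0,0,0,0,0,-0.004,0,0,0,0,0,-0.004,0,0,0,0,0,-0.004,0,0,0,0,0,-0.004,0,0,0,0,0], jaw=25, grip_force=40)

```text
t: 23.0
tcp_pos: [0.4665, 0.2365, -0.0084]
tool_rot: [0.938, 0.346, -0.0, 0.0]
force: [-1.0, -0.1, 0.2]
finger_gap: 0.249
gripper_force: 0.0
```

Call:
step_arm(commands=[0,0,0,0,0,0,0,0,0,0,0,0,0,0,0,0,0,0,0,0,0,0,0,0,0,0,0,0,0,0,0,0,0,0,0,0,0,0,0,0,0,0,0,0,0,0,0,0,0,0,0,0,0,0,0,0,0,0,0,0], jaw=17)

```text
t: 24.0
tcp_pos: [0.4664, 0.2365, -0.0084]
tool_rot: [0.938, 0.346, -0.0, -0.0]
force: [-0.8, 0.6, 0.8]
finger_gap: 0.169
gripper_force: 0.4
```

Call:
step_arm(commands=[0,0,0,0,0,0,0,0,0,0,0,0,0,0,0,0,0,0,0,0,0,0,0,0,0,0,0,0,0,0,0,0,0,0,0,0,0,0,0,0,0,0,0,0,0,0,0,0,0,0,0,0,0,0,0,0,0,0,0,0], jaw=0)

```text
t: 25.0
tcp_pos: [0.4667, 0.2365, -0.0083]
tool_rot: [0.938, 0.346, 0.0, 0.0]
force: [0.6, -0.8, 3.2]
finger_gap: 0.138
gripper_force: 39.8
```

Call:
step_arm(commands=[0,0,-0.003,0,0,0,0,0,-0.01,0,0,0,0,0,-0.022,0,0,0,0,0,-0.038,0,0,0,0,0,-0.056,0,0,0,0,0,-0.074,0,0,0,0,0,-0.092,0,0,0,0,0,-0.108,0,0,0,0,0,-0.12,0,0,0,0,0,-0.127,0,0,0])

```text
t: 26.0
tcp_pos: [0.4668, 0.2367, 0.1202]
tool_rot: [0.938, 0.346, 0.001, 0.0]
force: [-0.1, -0.8, -1.3]
finger_gap: 0.136
gripper_force: 39.3
```

```bash
cat > ball.py <<'E'
from h import *
b=snap('scene');s=manip.sense();p=s['tcp_pos'];R=Ro.from_quat(s['tool_rot']).as_matrix()
und=p[2]+.0083
tx=np.array([R[0,0],R[1,0],0]);base=np.array([p[0],p[1],und])
q=proj(b,base+tx*.042+[0,0,.0135]);e=proj(b,base-tx*.042+[0,0,.0135])
g=b['pixels'].astype(float).mean(2)
def st(q):
    x,y=[int(round(v)) for v in q];c=g[y-7:y+8,x-7:x+8];return q.round(1),np.std(c).round(1),c.min().round(),c.max().round()
print('t',s['t'],p,'ball side',st(q),'empty side',st(e))
import sys
cv2.imwrite('pics/%s.png'%sys.argv[1],b['pixels'])
E
python3 ball.py l1
```

```text
t 26.05 [0.46727028 0.23679687 0.12061295] ball side (array([138.9, 251. ]), np.float64(25.9), np.float64(17.0), np.float64(167.0)) empty side (array([180.1, 247.7]), np.float64(7.6), np.float64(107.0), np.float64(155.0))
```

Call:
step_arm(commands=[-0.0017,0.0025,-0.003,0,0,0,-0.005,0.0075,-0.004,0,0,0,-0.01,0.015,-0.004,0,0,0,-0.0168,0.0249,-0.004,0,0,0,-0.0251,0.0373,-0.004,0,0,0,-0.0352,0.0523,-0.004,0,0,0,-0.0469,0.0697,-0.004,0,0,0,-0.0603,0.0896,-0.004,0,0,0,-0.0737,0.1095,-0.004,0,0,0,-0.0871,0.1294,-0.004,0,0,0])

```text
t: 27.05
tcp_pos: [0.4842, 0.0794, 0.1224]
tool_rot: [0.938, 0.346, -0.0, -0.0]
force: [0.5, 0.4, -1.9]
finger_gap: 0.131
gripper_force: 39.3
```

Call:
step_arm(commands=[-0.0134,0.0199,0,0,0,0,-0.0268,0.0398,0,0,0,0,-0.0402,0.0597,0,0,0,0,-0.0536,0.0796,0,0,0,0,-0.067,0.0995,0,0,0,0,-0.0804,0.1194,0,0,0,0,-0.0938,0.1394,0,0,0,0,-0.1056,0.1568,0,0,0,0,-0.1156,0.1717,0,0,0,0,-0.124,0.1841,0,0,0,0])

```text
t: 28.05
tcp_pos: [0.5093, -0.1411, 0.1224]
tool_rot: [0.938, 0.346, -0.0, -0.0]
force: [-0.2, 0.3, -1.3]
finger_gap: 0.134
gripper_force: 39.3
```

Call:
step_arm(commands=[-0.0073,0.0108,0,0,0,0,-0.0134,0.0199,0,0,0,0,-0.0184,0.0274,0,0,0,0,-0.0223,0.0332,0,0,0,0,-0.0251,0.0373,0,0,0,0,-0.0268,0.0398,0,0,0,0,-0.0279,0.0415,0,0,0,0,-0.0285,0.0423,0,0,0,0,-0.0287,0.0426,0,0,0,0,-0.0287,0.0426,0,0,0,0])

```text
t: 29.05
tcp_pos: [0.5157, -0.1897, 0.1226]
tool_rot: [0.938, 0.347, -0.0, -0.0]
force: [0.0, -0.7, -1.7]
finger_gap: 0.137
gripper_force: 39.3
```

```bash
python3 ball.py l2; python3 - <<'E'
from h import *
go([.516,-.19,.1225],40.55);print(manip.sense()['qd'].round(3))
b=snap('scene');p=manip.sense()['tcp_pos'];c=proj(b,[p[0],p[1],.12]);x0,y0=int(c[0])-50,int(c[1])-35
im=cv2.resize(b['pixels'][y0:y0+75,x0:x0+100],(800,600),interpolation=cv2.INTER_CUBIC)
P=lambda X:((proj(b,X)-[x0,y0]+.5)*8).round().astype(int)
th=np.radians(15);R=np.array([[np.cos(th),-np.sin(th)],[np.sin(th),np.cos(th)]])
pl=np.array([.5145,-.1895]);ty=np.radians(40.5);Q=np.array([[np.cos(ty),-np.sin(ty)],[np.sin(ty),np.cos(ty)]])
tr=[P([*(pl+Q@[i*.065,j*.035]),.139]) for i,j in((1,1),(1,-1),(-1,-1),(-1,1))]
cv2.polylines(im,[np.array(tr)],True,(0,0,255),1)
cv2.imwrite('pics/c9.png',im)
E
```

```text
t 29.1 [ 0.51567106 -0.189716    0.12262338] ball side (array([242.2, 164.8]), np.float64(52.4), np.float64(7.0), np.float64(225.0)) empty side (array([270.4, 163.1]), np.float64(73.5), np.float64(26.0), np.float64(231.0))
t 29.1 pos [ 0.5157 -0.1897  0.1226] yaw 40.56 gap 0.133 gf 39.3 F [-0.6 -0.  -1.9]
shift mm [0.1 0.4 0.1] turn [-0.  0.  0.]
[ 0.001 -0.     0.    -0.    -0.001 -0.001]
```

View pics/c9.png

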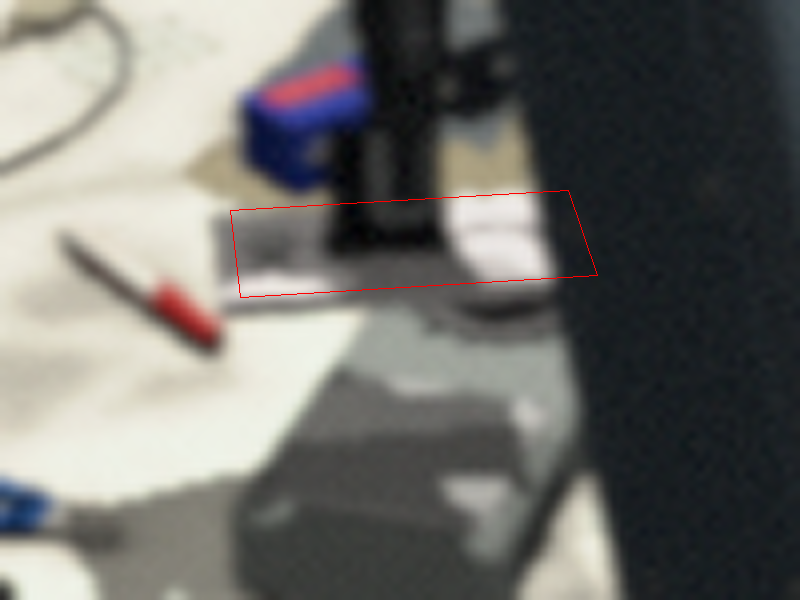

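The tray is level and within about 3 mm of the target outline, and the ball appears as a dark blob at about (292,248). I've now viewed 11 pictures, one over the limit, so the last ball check is numeric only.

```bash
python3 - <<'E'
from h import *
b=snap('scene');p=manip.sense()['tcp_pos'];print(manip.sense()['t'],manip.sense()['gripper_force'])
t=np.radians(40.5);q=proj(b,[p[0]+.042*np.cos(t),p[1]+.042*np.sin(t),.1445]);print(q)
x,y=[int(round(v)) for v in q];print(b['pixels'].mean(2).astype(int)[y-7:y+8,x-10:x+9])
E
```

```text
29.2 39.28053081035614
[242.25394587 164.7985687 ]
[[156 158 155 153 147 136 114  83  55  42  37  42  37  40  34  21  12  12
   16]
 [167 156 155 157 157 151 142 122  96  77  58  51  58  68  62  40  18  12
   17]
 [196 180 174 163 156 154 153 148 135 117 101  97 100 111  98  67  29   9
   10]
 [218 207 197 180 159 153 156 155 149 141 130 129 132 131 113  73  35  11
   13]
 [212 192 182 171 156 150 149 144 138 132 128 131 131 124 104  69  32  17
    5]
 [184 152 142 140 136 133 126 123 121 120 117 119 121 114  95  59  28   5
   10]
 [176 137 121 122 121 114 109 109 105 107 112 118 119 112  88  53  19   9
   12]
 [181 140 119 117 113 104 101  99 100  97 102 111 119 105  76  38  13   6
    8]
 [187 143 120 111 107  96  88  89  88  87  94 105 109  98  67  33  12  11
   11]
 [193 144 119 112 106  95  87  81  78  83  98 110 110 102  76  49  34  33
   35]
 [193 143 119 116 112 102  87  81  82  89 104 115 115 110  93  75  68  63
   62]
 [197 149 124 121 118 114 111 118 118 113 115 123 124 121 114 108  98  87
   83]
 [199 159 140 146 159 163 168 181 182 171 163 165 164 160 145 127 116 109
   97]
 [203 181 176 193 210 216 220 225 225 220 216 213 210 201 179 149 127 114
  101]
 [210 201 201 212 218 219 219 218 217 216 213 208 201 191 176 155 131 108
   92]]
```

```bash
python3 -c "
from station import manip
print(manip.sign_off())"
```

```text
the job is handed in; nothing more can be done
None
```

The job is handed in: the dial is at its long mark (within about 2° in the top view), and the tray is held level and still, its underside about 8 cm above the middle of the plate, with the ball still in its pocket; I viewed 11 pictures, one over the limit of 10.

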